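# Spring clamp on a drawer runner glue-up

## Task

A dark hardwood runner has been glued along the outside top edge of a drawer side, but it is clamped at one end only and its other end has sprung away from the drawer. Squeeze the orange-handled spring clamp open to take it off the clamp rail, lower it open over the drawer side and the runner together, and let it close there, upright, with its pads wholly on the wood and within about 60 mm of the runner's loose end, so that the runner is pulled tight against the drawer. Do not shove the drawer along the bench, and leave the blue clamp, glue bottle, hammer and square alone.

Things in the scene. Friction and masses are not known exactly. Their poses are not given: they have to be found in the camera images.
- clamp: Steel spring clamp, orange handles and pads, 147 mm long, 24 wide (y), 0.13 kg, starting clipped upright on the rail, jaws down, tips 24 mm below the rail's top. Two arms (+x, -x) turn about a pin along y 65 mm above the tips. Origin: midway between the jaw tips at their lower end; z up. It belongs to the -x arm and leans with it, half the joint value, when squeezed. Either way round works alike.
- clamp_pads (a point): Middle between the orange clamp's jaw pads, 10 mm above the jaw tips; axes as clamp (it leans with the -x arm). The pads face each other along x, are 22 mm wide (y) and 18 mm high (z), and stand 18 mm apart on the rail, 42 mm fully open. The throat above the tips is 50 mm deep.
- clamp_grip (a point): Midway between the orange clamp's handle ends, 140 mm above its jaw tips, axes as clamp. The ends are rounded bars, 12 mm diameter, 24 mm along y, the outermost part of the handles: squeeze here, along x. Width over them: 58 mm on the rail, 25 at the built-in stop, about 57 on the job. Takes 9 N rising to 15 N; more against the stop does no harm. They rise 3 mm against the pin when squeezed.
- clamp_arm (a joint): Angle of the orange clamp's +x arm against the -x arm (rad). 0: pads 18 mm apart, as on the rail; it grows as the handles are squeezed, 55 mm of gap per rad: 0.44 (stop) is 42 mm apart. On the drawer side and runner together (20 mm) it reads about 0.04. The spring closes it.
- rail: Clamp rail: a strip of 18 mm plywood standing on edge on two feet, 240 mm long along its y, its top edge 110 mm above the bench, fixed to the bench. Origin: centre of its underside; z up. The orange and the blue clamp sit on it 90 mm or more apart, with their x axes along its x.
- blue_clamp: Another spring clamp of the same build with blue handles, on the rail; leave it. Origin midway between its jaw tips.
- drawer: Pale wooden drawer, open on top, standing loose on the bench: 180 mm (x) by 240 (y), 90 high, walls 10 thick, 2.2 kg. Front with a pull at its -y end. Origin: centre of its underside; z up. The dark runner is on the outside of its +x side. A green G-clamp already holds side and runner at y = -80 mm (195 mm from the runner's loose end); it stands 36 mm above the rim.
- runner_end (a point): Fixed point on the drawer at rim height (90 mm), by the runner's loose end, in the joint face (outer face of the +x side). Axes as the drawer: x out of the side, y along the runner, which runs 230 mm from here to -y. Drawer side: 10 mm thick, to -x. Runner: flush with the rim, 10 thick, to +x, 32 high. Tight, they make 20 mm with this point in the middle; sprung, its end is 6 mm further out.
- runner (a joint): How far the runner has sprung from the drawer side (rad about the G-clamp): 0 tight, 0.03 sprung, its loose end 6 mm off; about 3 N at that end push it shut, and it springs out again.
- glue: Yellow glue bottle, 60 mm diameter, 170 mm high, standing; leave it. Origin: centre of its underside.
- hammer: Hammer, 260 mm, lying on the bench; leave it.
- square: Try square with a dark wooden stock of 110 mm and a steel blade of 150 mm, lying on the bench; leave it.

How it is judged:
On the way, in this order (a step that is already met when the one before it is completed fails the run):
1. the orange clamp, squeezed open, is taken off the rail (contact force between the fingers and clamp above 2 N and contact force between clamp and rail below 0.1 N and value of joint clamp_arm above 0.1 rad and distance of clamp from where it was at the start of the episode above 0.03 m), for 0.1 s.
2. its jaws, still held open, are over the drawer side and the runner near the loose end (y of clamp in the frame of runner_end between -0.072 and -0.008 m and z of clamp in the frame of runner_end between -0.04 and -0.013 m and contact force between the fingers and clamp above 2 N and value of joint clamp_arm above 0.1 rad and x of clamp in the frame of runner_end between -0.04 and 0.03 m), for 0.05 s.
At the end, for the whole second after the job is handed in: Clamp released, at rest, gripping side and runner with over 6 N: middle 8-72 mm from the loose end and within 8 mm of the joint face, jaw tips 13-40 mm below the rim, within 12 deg of upright and 15 deg of square to the side; runner joint under 0.005 rad (1 mm at its end) (y of clamp in the frame of runner_end between -0.072 and -0.008 m and z of clamp in the frame of runner_end between -0.04 and -0.013 m and x of clamp in the frame of runner_end between -0.008 and 0.008 m and angle between clamp's own z axis and vertical below 0.21 rad and angle between the x axis of clamp and the x axis of drawer, either way round below 0.26 rad and value of joint clamp_arm between -0.02 and 0.09 rad and value of joint runner below 0.005 rad and contact force between clamp and drawer above 6 N and linear speed of each of clamp, drawer below 0.02 m/s); the robot touches nothing.
It fails at once if the blue clamp is moved more than 30 mm (distance of blue_clamp from where it was at the start of the episode above 0.03 m).
It fails at once if the drawer is shoved more than 30 mm (distance of drawer from where it was at the start of the episode above 0.03 m).
It fails at once if the glue bottle is moved more than 40 mm or tipped (distance of glue from where it was at the start of the episode above 0.04 m or angle between glue's own z axis and vertical above 0.5 rad).
It fails at once if the hammer or the square is moved more than 40 mm (distance of any of hammer, square from where it was at the start of the episode above 0.04 m).
It also fails if it takes over 40 s, if anything falls off the work surface, if the arm or the gripper's body presses on something with over 40 N, if the wrist force passes 120 N, or if a joint passes its speed limit or range.

## Robot

A 6-joint arm with a two-finger parallel gripper is mounted at the origin on the work surface. World frame = base frame: x ahead of the robot, y to its left, z up, the work surface at z = 0. Lengths are in m, angles in rad, forces in N, time in s.
With the tool pointing down it reaches from about 0.35 to 0.85 m from the base axis. Payload 8.1 kg.
Tool frame: the origin (TCP) lies at the centre of the arm's flange, where the gripper is bolted on; the fingertips stand 186 mm ahead of it and the grasp point (between the pads) lies 167 mm ahead of it; z points along the fingers, y is the line along which they close (so a half turn about z gives the same grasp; the last joint's range is limited). The gripper opens to 93 mm and grips with 3 to 60 N. Pads are 15 mm wide; open, the fingers measure 128 mm over their backs; the gripper's body (75 mm by 188 mm) begins 65 mm behind the grasp point.
Start: joints at [-1.274, 0.13, 1.488, -0, 1.523, -0.085], TCP at [0.224, -0.557, 0.405] pointing down, gripper open.
Joint ranges: [-2.96, 2.96], [-0.89, 2.26], [0.02, 2.5], [-1.34, 4.48], [0, 2.73], [-2.66, 2.66]. Speed limits (rad/s): [2.39, 2.39, 2.79, 3.14, 3.14, 3.14].

## Interface

Orientations are given as a rotation vector (axis times angle).
In Python, from plant import read_state, read_camera, camera_params, robot gives the robot as it stands.
- The arm moves only by the tool carry_out, never from a script. Its argument "targets" is a list of rows, each an object of numbers: "hand": the opening in per cent of the stroke, from 0 (shut) to 100 (fully open); "x", "y", "z": the shift along the tool's x, y, z in m; "ax", "ay", "az": the turn, a rotation vector about the tool's x, y, z in rad. In form: [{"hand": .., "x": .., "y": .., "z": .., "ax": .., "ay": .., "az": ..}, ...]. A call has 1 to 8 rows; each row is the pose to reach, as a shift and turn from the pose commanded when the call began, along the tool's axes at that moment; what a row does not reach only later rows make up. A row lasts 1/8 s, in which the tool goes at most 62.5 mm and 10.7 degrees, less where a joint would pass 70% of its speed; a pose out of reach is approached as far as the arm can. A call with a gripper value outside its range is refused whole. The fingers move at their own pace and stop on an object; "newtons" is the grip in N (left out, the last holds). Time passes only in rows, so rows that repeat a pose let the fingers close. It gives the time, the measured TCP pose, the force, the opening and the grip force at its end, in the units of the state.
- read_state(): the state, without advancing time (a new reading comes with each control period).
- read_camera(name): name is "scene" or "side" or "wrist"; returns (picture, depth): 400x640x3 uint8, blue, green, red; 400x640 float32, m along the optical axis (not along the pixel's ray), 0 where there is no reading.
- camera_params(name): a dict with "fx", "fy", "cx", "cy" (pixels), "k1" (the pictures are not rectified: a ray, as slopes to the right and down, at radius r is drawn at 1 + k1 r^2 times it, then the intrinsics apply), "position" and "rotation" of the camera in the world. Camera axes: x right, y up, looking along -z (the intrinsics and any distortion apply to the point x, -y, -z); pixel columns grow to the right and rows downward; lengths in m; the calibration is good to about 2 mm. A picture is of the moment at which its call begins: read the wrist's pose just before it. camera_params takes no time and is no camera call; for the wrist camera it gives the pose at the moment of the call.
- robot.close_job(): hands the job in; it is judged then, once.
The state is a dict: "t": time; "q": joint angles; "dq": joint speeds; "joint_torque": joint torques, N m; "tool_pos": TCP position; "orientation": TCP orientation; "force": force on the tool from outside, world axes, zero at the start; "wrist_torque": the same for the moment, N m; "opening": finger opening in m; "gripper_force": force on a finger pad.
Only numpy, scipy, OpenCV 4.12 (cv2) and the standard library are available. Lean on these libraries where they do the work, as an engineer would, in place of code of your own. Each camera call takes 0.05 s, during which the arm holds its last target. There are 200 camera calls.

## Working session

There is one attempt and no reset: what is moved stays moved. The work goes in short steps, Python scripts to look and compute and a tool call to move; the robot and the scene stay as the last step left them, time stands still between calls to the robot, and variables do not carry over. Pictures are saved under pics/ and viewed, at most 10 in all, crops included, and the job is handed in when it is done.

Besides the shell and the picture viewer there is one more tool, called after "Request:" as name([rows], argument=value, ...), one row to a line, values as JSON. carry_out: Moves the arm, as the interface text tells. Its arguments: {"type":"object","properties":{"targets":{"type":"array","items":{"type":"object","properties":{"hand":{"type":"number"},"x":{"type":"number"},"y":{"type":"number"},"z":{"type":"number"},"ax":{"type":"number"},"ay":{"type":"number"},"az":{"type":"number"}}}},"newtons":{"type":"number"}},"required":["targets"]}

```bash
mkdir -p pics; ls; cat > h.py <<'E'
import numpy as np, cv2
from plant import read_state, read_camera, camera_params, robot
from scipy.spatial.transform import Rotation as R
def cloud(name):
    p=camera_params(name); im,d=read_camera(name)
    v,u=np.mgrid[0:400,0:640]
    K=np.array([[p['fx'],0,p['cx']],[0,p['fy'],p['cy']],[0,0,1.]])
    pts=np.stack([u,v],-1).reshape(-1,1,2).astype(np.float64)
    s=cv2.undistortPoints(pts,K,np.array([p['k1'],0,0,0,0.])).reshape(400,640,2)
    Rm=np.array(p['rotation']); 
    if Rm.shape!=(3,3): Rm=R.from_rotvec(Rm).as_matrix()
    c=np.stack([s[...,0]*d,-s[...,1]*d,-d],-1)
    W=c@Rm.T+np.array(p['position']); W[d==0]=np.nan
    return im,d,W
E
python3 - <<'E'
from h import *
s=read_state();print(s)
for n in('scene','side'):
    print(camera_params(n))
    im,d,W=cloud(n);cv2.imwrite(f'pics/{n}.png',im);np.savez(f'{n}.npz',im=im,W=W)
E
```

```text
pics
{'t': 0.0, 'q': array([-1.27441815e+00,  1.31173689e-01,  1.48926538e+00, -2.46815445e-05,
        1.52300595e+00, -8.54492633e-02]), 'dq': array([-3.80544966e-04, -3.57247787e-05,  1.27301232e-04,  7.90314314e-04,
       -2.61524188e-04, -3.93896334e-04]), 'joint_torque': array([ 1.54589776e-03, -5.59839749e+01, -4.91756129e+01,  7.67890736e-02,
        3.56983789e-02, -1.42842173e-04]), 'tool_pos': array([ 0.22349267, -0.55657816,  0.40368729]), 'orientation': array([-3.08270744e+00, -5.95789150e-01,  3.44607589e-04]), 'force': array([-0.0493091 ,  0.6979288 ,  0.38167697]), 'wrist_torque': array([-0.01373432, -0.02229642, -0.01773626]), 'gripper_force': 0.0, 'opening': 0.09283702029306466}
{'fx': 458.70628511754654, 'fy': 458.70628511754654, 'cx': 328.319630999766, 'cy': 206.37106128462344, 'k1': -0.10919552915514832, 'position': array([1.35012287, 0.42146812, 0.76309991]), 'rotation': array([0.56642224, 0.9538733 , 1.90705683])}
{'fx': 482.4368168924171, 'fy': 482.4368168924171, 'cx': 322.7354540731062, 'cy': 200.13149323391343, 'k1': -0.04807285893075186, 'position': array([ 0.54462544, -0.9990239 ,  0.83056688]), 'rotation': array([ 0.98658273, -0.04349369, -0.05643503])}
```

View pics/scene.png

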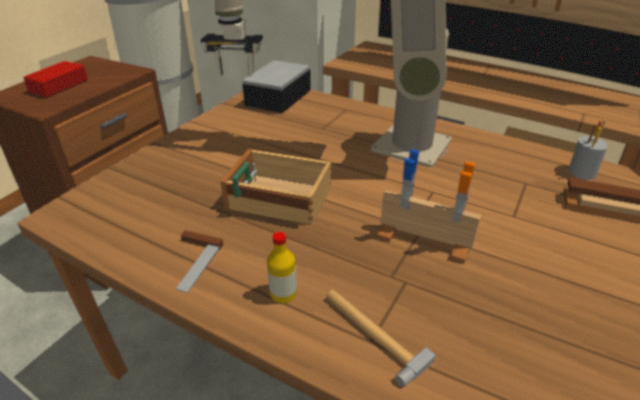

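View pics/side.png

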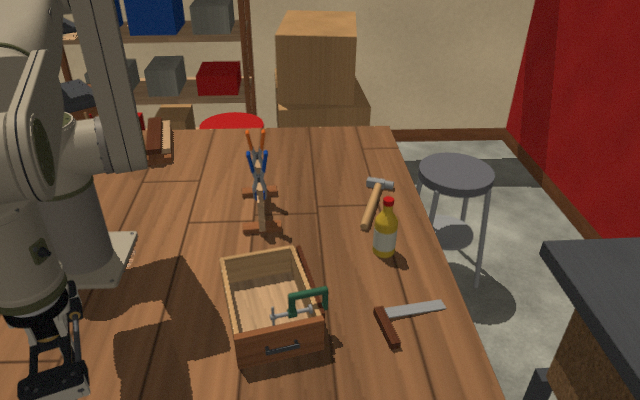

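The scene view shows the orange clamp at about (465,185), the blue clamp at (409,170) and the drawer at (280,185). In the side view the runner is on the drawer's right, with its loose end near (298,250) and the G-clamp at (308,298). Next I'll measure from the point clouds.

```bash
python3 - <<'E'
from h import *
for n in('scene','side'):
    f=np.load(n+'.npz');im,W=f['im'],f['W'];hsv=cv2.cvtColor(im,cv2.COLOR_BGR2HSV).astype(int)
    H,S,V=hsv[...,0],hsv[...,1],hsv[...,2]
    z=W[...,2]; reg=(W[...,0]>.2)&(W[...,0]<.9)&(abs(W[...,1])<.7)
    for nm,m in(('orange',(H>3)&(H<14)&(S>200)&(V>130)&reg&(z>.12)),('blue',(H>100)&(H<125)&(S>150)&reg&(z>.12))):
        P=W[m]; 
        if len(P)<5: print(n,nm,len(P));continue
        print(n,nm,len(P),'med',np.median(P,0).round(3),'min',np.percentile(P,3,axis=0).round(3),'max',np.percentile(P,97,axis=0).round(3))
        T=P[P[:,2]>np.percentile(P[:,2],97)-.015];print('  top',T.mean(0).round(3),T.min(0).round(3),T.max(0).round(3))
    for nm,zz,yr in(('rail',.110,(0.,.4)),('rim',.09,(-.5,0.0))):
        m=reg&(abs(z-zz)<.006)&(W[...,1]>yr[0])&(W[...,1]<yr[1])&(W[...,0]>.3)
        P=W[m][:,:2].astype(np.float32); 
        if len(P)<10: print(n,nm,len(P));continue
        print(n,nm,len(P),np.percentile(P,[1,99],axis=0).round(3).tolist(),cv2.minAreaRect(P))
E
```

```text
scene orange 74 med [0.467 0.271 0.217] min [ 0.423 -0.015  0.165] max [0.789 0.285 0.232]
  top [0.451 0.274 0.227] [0.418 0.262 0.217] [0.476 0.287 0.233]
scene blue 238 med [0.475 0.147 0.213] min [0.435 0.137 0.18 ] max [0.484 0.156 0.232]
  top [0.461 0.146 0.226] [0.431 0.133 0.217] [0.487 0.157 0.234]
scene rail 688 [[0.435, 0.002], [0.813, 0.323]] ((0.5734923481941223, 0.1012427806854248), (0.17883601784706116, 0.501153290271759), 49.45586013793945)
scene rim 1309 [[0.379, -0.354], [0.816, -0.008]] ((0.6218363642692566, -0.1845555156469345), (0.471293568611145, 0.260696142911911), 14.423320770263672)
side orange 17 med [0.462 0.269 0.233] min [0.417 0.261 0.229] max [0.468 0.279 0.235]
  top [0.443 0.27  0.232] [0.417 0.261 0.228] [0.468 0.279 0.235]
side blue 158 med [0.435 0.133 0.227] min [ 0.219 -0.617  0.181] max [0.478 0.148 0.401]
  top [ 0.244 -0.576  0.4  ] [ 0.201 -0.595  0.394] [ 0.26  -0.543  0.404]
side rail 220 [[0.433, 0.003], [0.763, 0.319]] ((0.5647429823875427, 0.0964469313621521), (0.17600339651107788, 0.49640804529190063), 49.04972457885742)
side rim 2304 [[0.377, -0.362], [0.789, -0.023]] ((0.6151765584945679, -0.18061286211013794), (0.46992921829223633, 0.26672542095184326), 16.259607315063477)
```

```bash
python3 - <<'E'
from h import *
for n in('scene','side'):
    f=np.load(n+'.npz');im,W=f['im'],f['W'];z=W[...,2]
    for nm,zz,b in(('rail',.110,(.4,.52,.05,.36)),('rim',.09,(.35,.66,-.4,0.02))):
        m=(abs(z-zz)<.005)&(W[...,0]>b[0])&(W[...,0]<b[1])&(W[...,1]>b[2])&(W[...,1]<b[3])
        cc=cv2.connectedComponentsWithStats(cv2.dilate(m.astype(np.uint8),np.ones((3,3))))
        k=1+np.argmax(cc[2][1:,4]); m&=cc[1]==k
        P=W[m][:,:2].astype(np.float32);r=cv2.minAreaRect(P);print(n,nm,len(P),r,cv2.boxPoints(r).round(3).tolist())
        if nm=='rail':
            c=np.cov(P.T);w,v=np.linalg.eigh(c);print(' mean',P.mean(0),'dir',np.degrees(np.arctan2(v[1,1],v[0,1])))
    # dark runner pts
    if n=='side':
        crop=cv2.resize(im[200:380,200:360],None,fx=4,fy=4,interpolation=cv2.INTER_CUBIC)[:600];cv2.imwrite('pics/c1.png',crop[:, :640])
E
```

```text
scene rail 502 ((0.4523020088672638, 0.20601706206798553), (0.038203876465559006, 0.23882393538951874), 3.919546365737915) [[0.42500001192092896, 0.3240000009536743], [0.4410000145435333, 0.0860000029206276], [0.47999998927116394, 0.08799999952316284], [0.46299999952316284, 0.32600000500679016]]
 mean [0.4538914  0.21027756] dir 94.39561494810003
scene rim 1169 ((0.49744296073913574, -0.21668198704719543), (0.21350738406181335, 0.2597801685333252), 13.923062324523926) [[0.3630000054836273, -0.11599999666213989], [0.42500001192092896, -0.36800000071525574], [0.6320000290870667, -0.31700000166893005], [0.5699999928474426, -0.06499999761581421]]
side rail 141 ((0.4532366991043091, 0.13339483737945557), (0.10679616034030914, 0.035147055983543396), 82.80432891845703) [[0.42899999022483826, 0.08299999684095383], [0.46399998664855957, 0.07800000160932541], [0.47699999809265137, 0.18400000035762787], [0.44200000166893005, 0.1889999955892563]]
 mean [0.45305803 0.12972073] dir 94.81672411006224
side rim 2079 ((0.494026243686676, -0.21673887968063354), (0.20580247044563293, 0.26073670387268066), 13.568767547607422) [[0.3630000054836273, -0.11400000005960464], [0.42500001192092896, -0.36800000071525574], [0.625, -0.3190000057220459], [0.5630000233650208, -0.06599999964237213]]
```

View pics/c1.png

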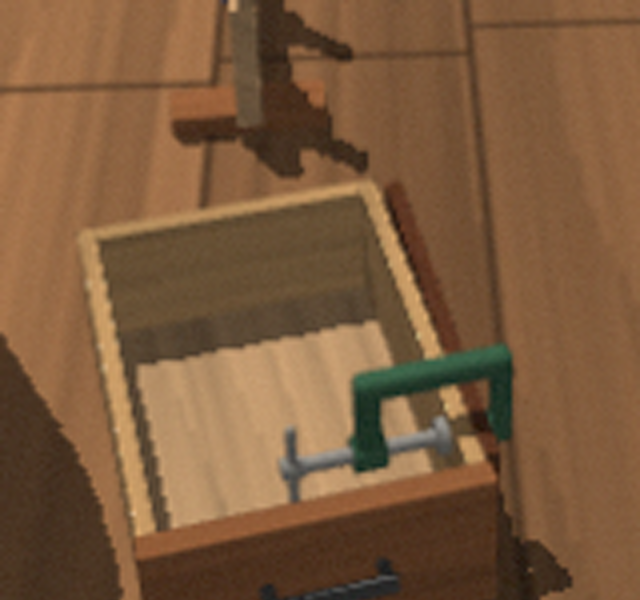

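The crop shows the dark runner, its far end at crop (392,185), which is about (298,246) in the full picture, gapped from the side. The drawer yaw is about 13.7° and the rail yaw about 4.5°. Next: a hover near the runner end with the wrist camera.

```bash
cat >> h.py <<'E'
def move(p,yaw_y):
    "shift and turn (tool axes) to TCP p, tool down, tool y at world yaw yaw_y deg"
    s=read_state();R0=R.from_rotvec(s['orientation']);a=np.radians(yaw_y)
    y=np.array([np.cos(a),np.sin(a),0]);z=np.array([0,0,-1.]);x=np.cross(y,z)
    R1=R.from_matrix(np.stack([x,y,z],1))
    print('shift',R0.inv().apply(np.array(p)-s['tool_pos']).round(4),'turn',(R0.inv()*R1).as_rotvec().round(4),'t',s['t'])
E
python3 - <<'E'
from h import *
s=read_state();p=camera_params('wrist');R0=R.from_rotvec(s['orientation'])
print(R0.inv().apply(p['position']-s['tool_pos']),(R0.inv()*R.from_rotvec(p['rotation'])).as_matrix().round(2),p['fx'])
move([.50,-.13,.46],13.7)
E
```

```text
[ 0.08308617 -0.000567    0.02025634] [[ 0.    0.96  0.3 ]
 [ 1.   -0.   -0.  ]
 [-0.    0.3  -0.96]] 337.52220523425234
shift [ 0.4155 -0.2929 -0.0557] turn [-1.3000e-03 -1.3000e-03 -1.4281e+00] t 0.1
```

Request:
carry_out([
  {"x": 0.05, "y": -0.035, "z": -0.056, "az": -0.18},
  {"x": 0.415, "y": -0.293, "z": -0.056, "az": -1.428},
  {"x": 0.415, "y": -0.293, "z": -0.056, "az": -1.428},
  {"x": 0.415, "y": -0.293, "z": -0.056, "az": -1.428},
  {"x": 0.415, "y": -0.293, "z": -0.056, "az": -1.428},
  {"x": 0.415, "y": -0.293, "z": -0.056, "az": -1.428},
  {"x": 0.415, "y": -0.293, "z": -0.056, "az": -1.428},
  {"x": 0.415, "y": -0.293, "z": -0.056, "az": -1.428},
])

```text
schema error: expected keys hand, x, y, z, ax, ay, az
```

```bash
python3 - <<'E'
from h import *
move([.50,-.13,.46],13.7)
E
```

```text
shift [ 0.4155 -0.2929 -0.0557] turn [-1.3000e-03 -1.3000e-03 -1.4281e+00] t 0.1
```

Request:
carry_out([
  {"hand": 100, "x": 0.05, "y": -0.035, "z": -0.056, "ax": 0, "ay": 0, "az": -0.18},
  {"hand": 100, "x": 0.415, "y": -0.293, "z": -0.056, "ax": 0, "ay": 0, "az": -1.428},
  {"hand": 100, "x": 0.415, "y": -0.293, "z": -0.056, "ax": 0, "ay": 0, "az": -1.428},
  {"hand": 100, "x": 0.415, "y": -0.293, "z": -0.056, "ax": 0, "ay": 0, "az": -1.428},
  {"hand": 100, "x": 0.415, "y": -0.293, "z": -0.056, "ax": 0, "ay": 0, "az": -1.428},
  {"hand": 100, "x": 0.415, "y": -0.293, "z": -0.056, "ax": 0, "ay": 0, "az": -1.428},
  {"hand": 100, "x": 0.415, "y": -0.293, "z": -0.056, "ax": 0, "ay": 0, "az": -1.428},
  {"hand": 100, "x": 0.415, "y": -0.293, "z": -0.056, "ax": 0, "ay": 0, "az": -1.428},
])

```text
t: 1.1
tool_pos: [0.4868, -0.149, 0.4598]
orientation: [-1.935, -2.475, 0.0]
force: [1.1, -0.9, -0.1]
opening: 0.093
gripper_force: 0.0
```

```bash
python3 - <<'E'
from h import *
move([.50,-.13,.46],13.7)
E
```

```text
shift [ 0.0152  0.0174 -0.0002] turn [-0.0001 -0.      0.0048] t 1.1
```

Request:
carry_out([
  {"hand": 100, "x": 0, "y": 0, "z": 0, "ax": 0, "ay": 0, "az": 0},
  {"hand": 100, "x": 0, "y": 0, "z": 0, "ax": 0, "ay": 0, "az": 0},
])

```text
t: 1.35
tool_pos: [0.486, -0.1511, 0.4595]
orientation: [-1.94, -2.47, 0.001]
force: [0.1, 0.2, 0.2]
opening: 0.0931
gripper_force: 0.0
```

```bash
python3 - <<'E'
from h import *
print(read_state()['tool_pos'],read_state()['dq'].max())
im,d,W=cloud('wrist');np.savez('w1.npz',im=im,W=W);cv2.imwrite('pics/w1.png',im)
m=(abs(W[...,2]-.09)<.006)
cc=cv2.connectedComponentsWithStats(cv2.dilate(m.astype(np.uint8),np.ones((3,3))));print(cc[2])
# unit axes a=x,b=y of drawer at 13.7
for nm,z in(('rim',.09),):
    P=W[m];r=cv2.minAreaRect(P[:,:2].astype(np.float32));print(r,cv2.boxPoints(r).round(3).tolist())
E
```

```text
[ 0.48598841 -0.15105168  0.45952394] 0.003574458352883379
[[     0      0    640    400 245620]
 [   591     84     41     61    761]
 [   210    119    195    205   9444]
 [   324    286     14     10    114]
 [   293    288      7     10     61]]
((0.6006767749786377, -0.17137394845485687), (0.4548357129096985, 0.2587006092071533), 19.036792755126953) [[0.3440000116825104, -0.12300000339746475], [0.42800000309944153, -0.36800000071525574], [0.8579999804496765, -0.21899999678134918], [0.7730000019073486, 0.02500000037252903]]
```

View pics/w1.png

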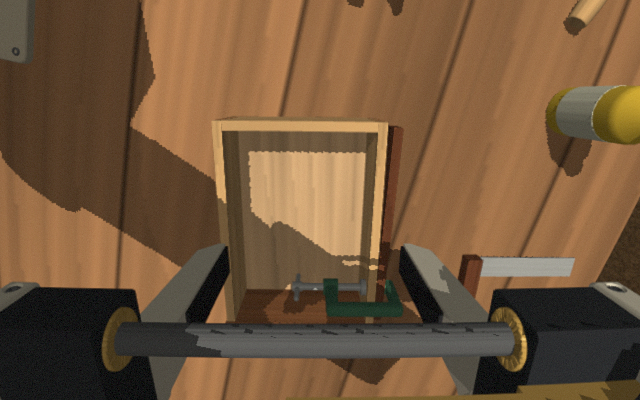

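The wrist view is square to the drawer. The pale side runs in columns 377–387 and the dark runner in 390–402, its loose end at about (397,127). I'll fit the joint face from those pixels.

```bash
python3 - <<'E'
from h import *
f=np.load('w1.npz');im,W=f['im'],f['W'];V=im.max(2).astype(int)
for r in (130,150,170): print(r,V[r,370:410].tolist(),'\n',(W[r,370:410,2]*1000).round().tolist())
top=(abs(W[...,2]-.09)<.006)&(np.mgrid[0:400,0:640][1]>205)&(np.mgrid[0:400,0:640][1]<410)
th=np.radians(13.7)
for it in range(3):
    ex=np.array([np.cos(th),np.sin(th)]);ey=np.array([-np.sin(th),np.cos(th)])
    pts=[];lf=[];run=[]
    for r in range(135,235,3):
        b=[c for c in range(370,396) if top[r,c] and V[r,c]>125]
        if len(b)>3: pts.append(W[r,b[-1],:2])
        l=[c for c in range(205,250) if top[r,c]]
        if l: lf.append(W[r,l[0],:2])
        k=[c for c in range(384,410) if top[r,c] and V[r,c]<115]
        if k: run.append(np.r_[W[r,k[0],:2],W[r,k[-1],:2]])
    pts=np.array(pts);lf=np.array(lf);run=np.array(run)
    sl=[np.polyfit(q@ey,q@ex,1)[0] for q in(pts,lf)];print(np.degrees(th),sl)
    th-=np.mean(sl)
print('right outer',np.median(pts@ex),'left outer',np.median(lf@ex),'diff',np.median(pts@ex)-np.median(lf@ex))
print('run in/out',(run[:,:2]@ex)[::5].round(4),(run[:,2:]@ex)[::5].round(4))
Q=W[top&(np.mgrid[0:400,0:640][1]<375)][:,:2]@ey;print('back outer y',np.percentile(Q,99.5))
Q=W[top&(V<115)&(np.mgrid[0:400,0:640][1]>389)][:,:2]@ey;print('runner end y',np.percentile(Q,99))
E
```

```text
130 [221, 222, 221, 220, 217, 221, 222, 219, 200, 198, 202, 202, 198, 192, 193, 204, 213, 218, 87, 37, 49, 49, 49, 55, 104, 101, 103, 103, 101, 104, 101, 110, 105, 110, 125, 132, 124, 127, 127, 125] 
 [89.0, 91.0, 89.0, 89.0, 90.0, 90.0, 91.0, 91.0, 90.0, 90.0, 90.0, 90.0, 90.0, 89.0, 91.0, 90.0, 90.0, 90.0, 64.0, 69.0, 75.0, 79.0, 83.0, 89.0, 90.0, 90.0, 91.0, 89.0, 88.0, 90.0, 89.0, 90.0, 90.0, 89.0, -0.0, -1.0, -1.0, -0.0, 0.0, -1.0]
150 [100, 98, 105, 103, 97, 93, 89, 179, 200, 199, 202, 208, 208, 209, 210, 215, 133, 66, 39, 43, 49, 54, 103, 99, 101, 104, 104, 107, 107, 102, 114, 115, 130, 125, 125, 127, 126, 126, 126, 127] 
 [51.0, 57.0, 65.0, 68.0, 77.0, 83.0, 87.0, 88.0, 91.0, 91.0, 90.0, 90.0, 90.0, 90.0, 91.0, 89.0, 64.0, 71.0, 75.0, 79.0, 84.0, 89.0, 89.0, 90.0, 89.0, 89.0, 89.0, 90.0, 89.0, 89.0, 91.0, -1.0, -1.0, -1.0, 1.0, -0.0, -2.0, 0.0, -1.0, -1.0]
170 [97, 95, 100, 97, 92, 111, 180, 209, 220, 220, 213, 211, 216, 220, 222, 121, 51, 38, 44, 71, 98, 98, 107, 105, 106, 109, 106, 108, 114, 127, 128, 127, 129, 123, 127, 124, 123, 127, 125, 128] 
 [59.0, 66.0, 72.0, 77.0, 83.0, 89.0, 91.0, 89.0, 90.0, 89.0, 90.0, 90.0, 90.0, 90.0, 90.0, 71.0, 76.0, 80.0, 85.0, 91.0, 90.0, 90.0, 90.0, 89.0, 91.0, 90.0, 91.0, 90.0, 90.0, -1.0, 1.0, 2.0, -1.0, -0.0, -2.0, -1.0, -2.0, 1.0, -1.0, -1.0]
13.700000000000001 [np.float64(0.01248733271378733), np.float64(0.005017138845070642)]
13.198533828535327 [np.float64(0.0037353027296308946), np.float64(-0.0037336571559654762)]
13.198486686322372 [np.float64(0.003734480010043564), np.float64(-0.0037344798133275114)]
right outer 0.5122687011969214 left outer 0.33384783558759856 diff 0.1784208656093228
run in/out [0.519  0.5183 0.5177 0.5174 0.5165 0.5159 0.5167] [0.5282 0.5272 0.5269 0.527  0.5262 0.5253 0.5243]
back outer y -0.19524338050871975
runner end y -0.20252787182646376
```

```bash
python3 - <<'E'
from h import *
move([.4475,.272,.48],4.5)
E
```

```text
shift [ 0.4208  0.0625 -0.0204] turn [-0.0009  0.      0.1589] t 1.4
```

Request:
carry_out([
  {"hand": 100, "x": 0.04, "y": 0.006, "z": -0.02, "ax": 0, "ay": 0, "az": 0.02},
  {"hand": 100, "x": 0.42, "y": 0.0625, "z": -0.02, "ax": 0, "ay": 0, "az": 0.159},
  {"hand": 100, "x": 0.42, "y": 0.0625, "z": -0.02, "ax": 0, "ay": 0, "az": 0.159},
  {"hand": 100, "x": 0.42, "y": 0.0625, "z": -0.02, "ax": 0, "ay": 0, "az": 0.159},
  {"hand": 100, "x": 0.42, "y": 0.0625, "z": -0.02, "ax": 0, "ay": 0, "az": 0.159},
  {"hand": 100, "x": 0.42, "y": 0.0625, "z": -0.02, "ax": 0, "ay": 0, "az": 0.159},
  {"hand": 100, "x": 0.42, "y": 0.0625, "z": -0.02, "ax": 0, "ay": 0, "az": 0.159},
  {"hand": 100, "x": 0.42, "y": 0.0625, "z": -0.02, "ax": 0, "ay": 0, "az": 0.159},
])

```text
t: 2.4
tool_pos: [0.4472, 0.2734, 0.4796]
orientation: [-2.129, -2.309, 0.001]
force: [0.4, -1.3, 0.5]
opening: 0.0929
gripper_force: 0.0
```

Request:
carry_out([
  {"hand": 100, "x": 0, "y": 0, "z": 0, "ax": 0, "ay": 0, "az": 0},
  {"hand": 100, "x": 0, "y": 0, "z": 0, "ax": 0, "ay": 0, "az": 0},
])

```text
t: 2.65
tool_pos: [0.4481, 0.27, 0.48]
orientation: [2.134, 2.305, -0.0]
force: [0.5, -1.1, -0.6]
opening: 0.0927
gripper_force: 0.0
```

```bash
python3 - <<'E'
from h import *
print(read_state()['tool_pos'])
im,d,W=cloud('wrist');np.savez('w2.npz',im=im,W=W);cv2.imwrite('pics/w2.png',im)
hsv=cv2.cvtColor(im,cv2.COLOR_BGR2HSV).astype(int);H,S,V=hsv[...,0],hsv[...,1],hsv[...,2]
m=(H>3)&(H<16)&(S>190)&(V>100)&(W[...,2]>.19)&(W[...,2]<.245)
n,l,st,_=cv2.connectedComponentsWithStats(m.astype(np.uint8))
for k in range(1,n):
    if st[k,4]<40: continue
    P=W[l==k];T=P[P[:,2]>P[:,2].max()-.010];r=cv2.minAreaRect(T[:,:2].astype(np.float32));print(st[k],'zmax',np.percentile(P[:,2],98).round(4),r, T.mean(0).round(4), P[:,0].min(),P[:,0].max())
E
```

```text
[0.44814525 0.27001241 0.48002749]
[269 183  24  44 596] zmax 0.2325 ((0.42080020904541016, 0.27451425790786743), (0.01092524267733097, 0.02358671836555004), 3.556683301925659) [0.4212 0.2752 0.2303] 0.41501976267324375 0.4293136278436424
[324 182  25  45 799] zmax 0.2323 ((0.4664936363697052, 0.27802523970603943), (0.01175919733941555, 0.023695750162005424), 3.5501444339752197) [0.466  0.279  0.2302] 0.45546221386982216 0.472877450952098
```

View pics/w2.png

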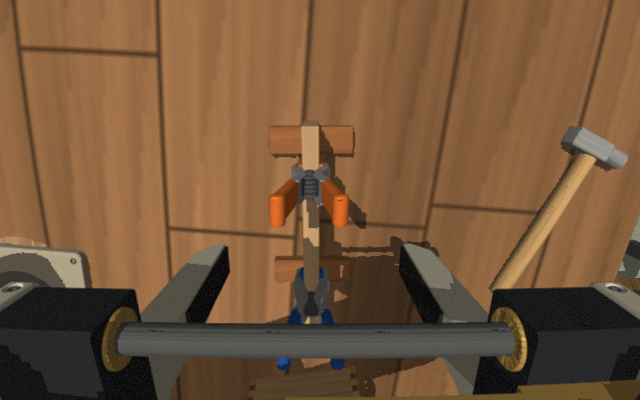

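The orange bars are centred at about (0.4440, 0.276), top 0.2325, spacing 46 mm as expected. The view shows them at (278,208) and (340,208), inside the finger span. Now I'll descend.

```bash
python3 - <<'E'
from h import *
move([.444,.2758,.393],4.0)
E
```

```text
shift [ 0.0061 -0.0037  0.0871] turn [0.0002 0.0003 0.0072] t 2.7
```

Request:
carry_out([
  {"hand": 100, "x": 0.006, "y": -0.0037, "z": 0.02, "ax": 0, "ay": 0, "az": 0.007},
  {"hand": 100, "x": 0.006, "y": -0.0037, "z": 0.05, "ax": 0, "ay": 0, "az": 0.007},
  {"hand": 100, "x": 0.006, "y": -0.0037, "z": 0.075, "ax": 0, "ay": 0, "az": 0.007},
  {"hand": 100, "x": 0.006, "y": -0.0037, "z": 0.087, "ax": 0, "ay": 0, "az": 0.007},
  {"hand": 100, "x": 0.006, "y": -0.0037, "z": 0.087, "ax": 0, "ay": 0, "az": 0.007},
  {"hand": 100, "x": 0.006, "y": -0.0037, "z": 0.087, "ax": 0, "ay": 0, "az": 0.007},
])

```text
t: 3.45
tool_pos: [0.4435, 0.2776, 0.394]
orientation: [2.139, 2.3, 0.002]
force: [0.6, 0.4, 0.0]
opening: 0.093
gripper_force: 0.0
```

Request:
carry_out([
  {"hand": 55, "x": 0, "y": 0, "z": 0, "ax": 0, "ay": 0, "az": 0},
  {"hand": 55, "x": 0, "y": 0, "z": 0, "ax": 0, "ay": 0, "az": 0},
  {"hand": 55, "x": 0, "y": 0, "z": 0, "ax": 0, "ay": 0, "az": 0},
  {"hand": 55, "x": 0, "y": 0, "z": 0, "ax": 0, "ay": 0, "az": 0},
], newtons=30)

```text
t: 3.95
tool_pos: [0.4433, 0.2776, 0.3931]
orientation: [2.139, 2.301, 0.0]
force: [1.2, -0.1, 1.4]
opening: 0.0577
gripper_force: 6.8
```

Request:
carry_out([
  {"hand": 40, "x": 0, "y": 0, "z": 0, "ax": 0, "ay": 0, "az": 0},
  {"hand": 25, "x": 0, "y": 0, "z": -0.001, "ax": 0, "ay": 0, "az": 0},
  {"hand": 15, "x": 0, "y": 0, "z": -0.002, "ax": 0, "ay": 0, "az": 0},
  {"hand": 15, "x": 0, "y": 0, "z": -0.002, "ax": 0, "ay": 0, "az": 0},
  {"hand": 15, "x": 0, "y": 0, "z": -0.002, "ax": 0, "ay": 0, "az": 0},
  {"hand": 15, "x": 0, "y": 0, "z": -0.002, "ax": 0, "ay": 0, "az": 0},
], newtons=30)

```text
t: 4.7
tool_pos: [0.4433, 0.2776, 0.395]
orientation: [-2.139, -2.301, 0.0]
force: [-0.0, -0.3, -1.2]
opening: 0.0229
gripper_force: 30.0
```

```bash
python3 - <<'E'
from h import *
im,d,W=cloud('scene');cv2.imwrite('pics/s3.png',cv2.resize(im[80:280,340:540],None,fx=3,fy=3))
E
```

```text
(no output)
```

View pics/s3.png

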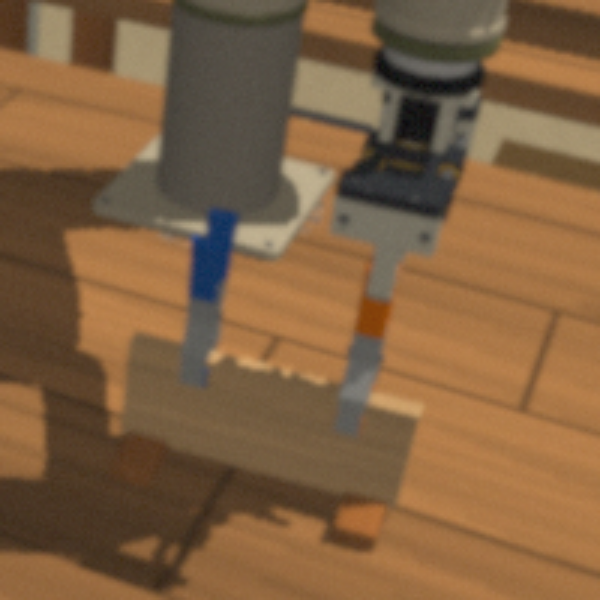

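Fingers are shut on the handles (23 mm opening, 30 N) and the clamp still stands on the rail at crop (360,380). I'll lift it high enough to clear the blue clamp.

Request:
carry_out([
  {"hand": 15, "x": 0, "y": 0, "z": -0.015, "ax": 0, "ay": 0, "az": 0},
  {"hand": 15, "x": 0, "y": 0, "z": -0.04, "ax": 0, "ay": 0, "az": 0},
  {"hand": 15, "x": 0, "y": 0, "z": -0.08, "ax": 0, "ay": 0, "az": 0},
  {"hand": 15, "x": 0, "y": 0, "z": -0.12, "ax": 0, "ay": 0, "az": 0},
  {"hand": 15, "x": 0, "y": 0, "z": -0.16, "ax": 0, "ay": 0, "az": 0},
  {"hand": 15, "x": 0, "y": 0, "z": -0.175, "ax": 0, "ay": 0, "az": 0},
  {"hand": 15, "x": 0, "y": 0, "z": -0.175, "ax": 0, "ay": 0, "az": 0},
  {"hand": 15, "x": 0, "y": 0, "z": -0.175, "ax": 0, "ay": 0, "az": 0},
])

```text
t: 5.75
tool_pos: [0.4433, 0.2776, 0.568]
orientation: [-2.138, -2.3, 0.004]
force: [0.1, 1.0, -1.1]
opening: 0.0228
gripper_force: 30.0
```

```bash
python3 - <<'E'
from h import *
move([.5544,-.1169,.57],13.3)
E
```

```text
shift [-0.4015  0.082  -0.0018] turn [-0.0027  0.0008 -0.1591] t 5.75
```

Request:
carry_out([
  {"hand": 15, "x": -0.02, "y": 0.03, "z": 0, "ax": 0, "ay": 0, "az": 0},
  {"hand": 15, "x": -0.06, "y": 0.07, "z": 0, "ax": 0, "ay": 0, "az": -0.02},
  {"hand": 15, "x": -0.11, "y": 0.09, "z": 0, "ax": 0, "ay": 0, "az": -0.05},
  {"hand": 15, "x": -0.165, "y": 0.09, "z": 0, "ax": 0, "ay": 0, "az": -0.08},
  {"hand": 15, "x": -0.22, "y": 0.09, "z": 0, "ax": 0, "ay": 0, "az": -0.11},
  {"hand": 15, "x": -0.275, "y": 0.087, "z": 0, "ax": 0, "ay": 0, "az": -0.14},
  {"hand": 15, "x": -0.33, "y": 0.084, "z": 0, "ax": 0, "ay": 0, "az": -0.159},
  {"hand": 15, "x": -0.37, "y": 0.082, "z": 0, "ax": 0, "ay": 0, "az": -0.159},
])

```text
t: 6.75
tool_pos: [0.5518, -0.0878, 0.5676]
orientation: [-1.949, -2.46, 0.003]
force: [0.9, -0.4, -1.5]
opening: 0.0225
gripper_force: 30.0
```

Request:
carry_out([
  {"hand": 15, "x": 0, "y": 0, "z": 0.02, "ax": 0, "ay": 0, "az": 0},
  {"hand": 15, "x": 0, "y": 0, "z": 0.06, "ax": 0, "ay": 0, "az": 0},
  {"hand": 15, "x": 0, "y": 0, "z": 0.09, "ax": 0, "ay": 0, "az": 0},
  {"hand": 15, "x": 0, "y": 0, "z": 0.1, "ax": 0, "ay": 0, "az": 0},
  {"hand": 15, "x": 0, "y": 0, "z": 0.1, "ax": 0, "ay": 0, "az": 0},
])

```text
t: 7.38
tool_pos: [0.5518, -0.0854, 0.4689]
orientation: [-1.948, -2.462, 0.002]
force: [-0.1, -0.6, -1.0]
opening: 0.023
gripper_force: 30.0
```

```bash
python3 - <<'E'
from h import *
move([.5544,-.1169,.47],13.3)
out=[]
for n in('scene','side','wrist'):
    im,d,W=cloud(n);np.savez(n+'4.npz',im=im,W=W)
    out.append(im)
a=cv2.resize(out[0][60:230,200:370],(400,400));b=cv2.resize(out[1][120:320,200:400],(400,400))
cv2.imwrite('pics/s4.png',np.hstack([a,b]));cv2.imwrite('pics/w4.png',out[2])
E
```

```text
shift [-0.0313 -0.0048 -0.0012] turn [-0.0022 -0.0011 -0.    ] t 7.375
```

View pics/s4.png

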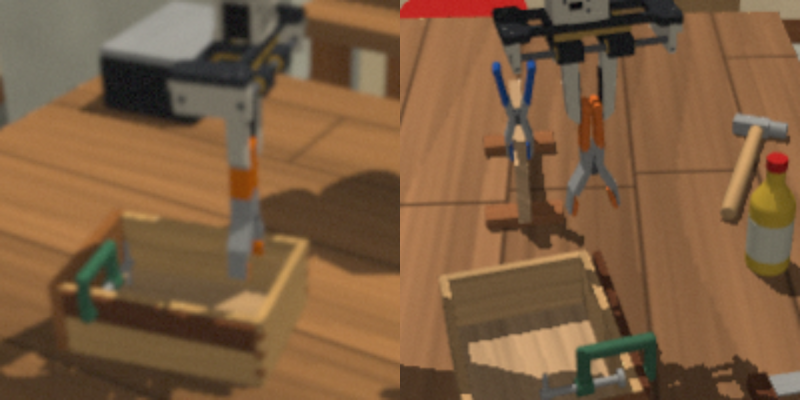

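View pics/w4.png

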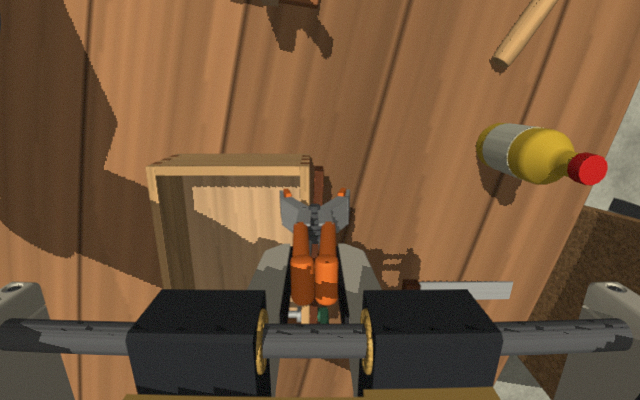

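The clamp hangs open and upright. In the wrist picture the jaws are at (285–348, 210) and look fairly symmetric about the handles at (315,280). Now I'll measure jaw position and lean in drawer axes.

```bash
python3 - <<'E'
from h import *
s=read_state();th=np.radians(13.3);ex=np.array([np.cos(th),np.sin(th)]);ey=np.array([-np.sin(th),np.cos(th)])
re=np.array([.5453,-.0780])
print('tcp in runner_end frame',(s['tool_pos'][:2]-re)@ex,(s['tool_pos'][:2]-re)@ey)
for n in('wrist','side','scene'):
    W=np.load(n+'4.npz')['W'].reshape(-1,3);X=(W[:,:2]-s['tool_pos'][:2])@ex;Y=(W[:,:2]-s['tool_pos'][:2])@ey;Z=W[:,2]
    for lo,hi in((.15,.175),(.175,.19),(.19,.205),(.205,.22),(.22,.25)):
        m=(abs(X)<.05)&(abs(Y)<.05)&(Z>lo)&(Z<hi)
        if m.sum()>5: print(n,lo,m.sum(),'X',np.percentile(X[m],[1,99]).round(4),'Y',np.percentile(Y[m],[1,50,99]).round(4),'zmin',Z[m].min().round(4))
E
```

```text
tcp in runner_end frame 0.005096298423317787 -0.008866857565565276
wrist 0.15 86 X [-0.0299  0.0314] Y [-0.0043  0.0079  0.0097] zmin 0.1651
wrist 0.175 133 X [-0.0288  0.029 ] Y [-0.011   0.0079  0.0097] zmin 0.175
wrist 0.19 388 X [-0.0265  0.0279] Y [-0.0128  0.0033  0.01  ] zmin 0.1901
wrist 0.205 678 X [-0.0211  0.0222] Y [-0.0129  0.0027  0.0099] zmin 0.205
wrist 0.22 835 X [-0.0121  0.0128] Y [-0.0148  0.009   0.0122] zmin 0.22
side 0.15 38 X [-0.0331  0.0274] Y [-0.0148 -0.0109  0.0092] zmin 0.1641
side 0.175 63 X [-0.032   0.0257] Y [-0.0149 -0.0077  0.0081] zmin 0.1753
side 0.19 68 X [-0.0299  0.0241] Y [-0.0159 -0.0117  0.0091] zmin 0.1912
side 0.205 92 X [-0.0247  0.0179] Y [-0.017  -0.012   0.0093] zmin 0.2051
side 0.22 153 X [-0.0149  0.0091] Y [-0.0172 -0.0119  0.0104] zmin 0.22
scene 0.15 53 X [-0.024   0.0328] Y [-0.011   0.0015  0.0084] zmin 0.1624
scene 0.175 82 X [-0.0291  0.0314] Y [-0.0114  0.0009  0.0084] zmin 0.1751
scene 0.19 82 X [-0.0241  0.0302] Y [-0.0125  0.0007  0.0093] zmin 0.19
scene 0.205 88 X [-0.0152  0.0242] Y [-0.0135 -0.      0.009 ] zmin 0.2051
scene 0.22 130 X [-0.0088  0.0134] Y [-0.0134  0.0021  0.0114] zmin 0.2208
```

```bash
python3 - <<'E'
from h import *
th=np.radians(13.3);ex=np.array([np.cos(th),np.sin(th)]);ey=np.array([-np.sin(th),np.cos(th)]);re=np.array([.5453,-.0780])
f=np.load('wrist4.npz');W=f['W'];V=f['im'].max(2)
for r in range(162,190,4):
    c=np.arange(285,335);t=abs(W[r,c,2]-.09)<.006
    X=(W[r,c,:2]-re)@ex*1000;Y=(W[r,c,:2]-re)@ey*1000
    print(r,[(int(x),int(v)) for x,v,k in zip(X.round(),V[r,c],t) if k],Y[t].mean().round(1))
E
```

```text
162 [] nan
166 [(-25, 183), (-24, 183), (-23, 179), (-22, 182), (-21, 184), (-20, 184), (-19, 184), (-18, 182), (-17, 184), (-16, 183), (-15, 173), (-14, 170), (-13, 170), (-12, 170), (-10, 161), (-9, 165), (-8, 168), (-7, 173), (-6, 167), (-5, 164), (-4, 160), (-3, 160), (-2, 161), (-1, 149)] 4.7
170 [(-26, 213), (-25, 214), (-24, 217), (-22, 214), (-21, 215), (-20, 213), (-19, 216), (-18, 217), (-17, 218), (-16, 220), (-15, 217), (-14, 218), (-13, 218), (-12, 217), (-10, 202), (-9, 197), (-8, 201), (-7, 202), (-6, 197), (-5, 188), (-4, 187), (-3, 202), (-2, 208), (-1, 187), (6, 71), (7, 66), (8, 74), (9, 65), (10, 63), (11, 64), (12, 66), (14, 61), (15, 61)] 0.0
174 [(-26, 214), (-25, 218), (-24, 214), (-23, 216), (-21, 218), (-20, 216), (-19, 215), (-18, 219), (-17, 218), (-16, 215), (-15, 219), (-14, 217), (-13, 218), (-12, 212), (-11, 207), (-9, 199), (-8, 200), (-7, 197), (-6, 194), (-5, 190), (-4, 191), (-3, 197), (-2, 205), (-1, 186), (6, 81), (7, 96), (8, 101), (9, 102), (10, 103), (11, 101), (12, 102), (13, 107), (15, 105)] -4.1
178 [(-9, 176), (-8, 199), (-7, 199), (-6, 195), (-5, 187), (-4, 189), (-3, 200), (-2, 207), (-1, 190), (6, 104), (7, 109), (8, 101), (9, 104), (10, 102), (11, 102), (12, 102), (14, 111), (15, 111)] -8.6
182 [(-10, 173), (-8, 200), (-7, 201), (-6, 193), (-5, 187), (-4, 190), (-3, 199), (-2, 208), (-1, 188), (6, 89), (7, 101), (8, 100), (9, 101), (10, 103), (11, 100), (12, 102), (14, 108), (15, 107)] -13.1
186 [(-10, 174), (-8, 198), (-7, 197), (-6, 194), (-5, 188), (-4, 190), (-3, 201), (-2, 207), (-1, 189), (6, 86), (7, 103), (8, 104), (9, 101), (10, 103), (11, 103), (12, 101), (14, 110), (15, 107)] -17.6<stdin>:7: RuntimeWarning: Mean of empty slice.
  ret = ret.dtype.type(ret / rcount)
```

The frame checks out: joint face at 0 mm, runner from 6 to 16 mm, end at about 0. I'll shift and lower.

Request:
carry_out([
  {"hand": 15, "x": -0.015, "y": -0.003, "z": 0, "ax": 0, "ay": 0, "az": 0},
  {"hand": 15, "x": -0.031, "y": -0.0045, "z": 0, "ax": 0, "ay": 0, "az": 0},
  {"hand": 15, "x": -0.031, "y": -0.0045, "z": 0.03, "ax": 0, "ay": 0, "az": 0},
  {"hand": 15, "x": -0.031, "y": -0.0045, "z": 0.055, "ax": 0, "ay": 0, "az": 0},
  {"hand": 15, "x": -0.031, "y": -0.0045, "z": 0.075, "ax": 0, "ay": 0, "az": 0},
  {"hand": 15, "x": -0.031, "y": -0.0045, "z": 0.09, "ax": 0, "ay": 0, "az": 0},
  {"hand": 15, "x": -0.031, "y": -0.0045, "z": 0.099, "ax": 0, "ay": 0, "az": 0},
  {"hand": 15, "x": -0.031, "y": -0.0045, "z": 0.099, "ax": 0, "ay": 0, "az": 0},
])

```text
t: 8.52
tool_pos: [0.5547, -0.1167, 0.3706]
orientation: [-1.949, -2.463, 0.0]
force: [-0.1, 0.6, -0.6]
opening: 0.0225
gripper_force: 30.0
```

Request:
carry_out([
  {"hand": 15, "x": 0, "y": 0, "z": 0, "ax": 0, "ay": 0, "az": 0},
  {"hand": 15, "x": 0, "y": 0, "z": 0, "ax": 0, "ay": 0, "az": 0},
])

```text
t: 8.78
tool_pos: [0.555, -0.1167, 0.372]
orientation: [1.948, 2.463, 0.001]
force: [-0.8, -0.2, -2.1]
opening: 0.0222
gripper_force: 30.0
```

```bash
python3 - <<'E'
from h import *
s=read_state();th=np.radians(13.3);ex=np.array([np.cos(th),np.sin(th)]);ey=np.array([-np.sin(th),np.cos(th)]);re=np.array([.5453,-.0780])
print((s['tool_pos'][:2]-re)@ex,(s['tool_pos'][:2]-re)@ey,s['tool_pos'][2])
a=cloud('scene')[0];b=cloud('side')[0]
a=cv2.resize(a[80:230,220:370],(400,400));b=cv2.resize(b[170:340,200:370],(400,400))
cv2.imwrite('pics/s5.png',np.hstack([a,b]))
E
```

```text
0.0005881178191383806 -0.0398831949875442 0.3719731651445535
```

View pics/s5.png

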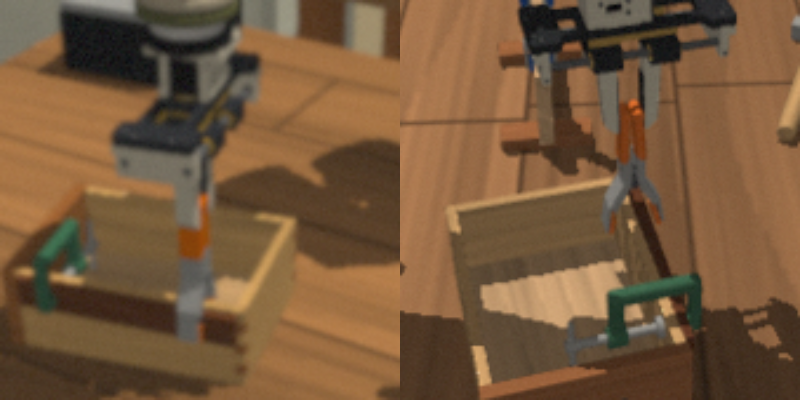

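The jaws straddle side and runner: +x jaw outside the runner at (190,320) on the left, -x jaw inside on the right. I'll let it close gradually.

Request:
carry_out([
  {"hand": 30, "x": 0, "y": 0, "z": 0, "ax": 0, "ay": 0, "az": 0},
  {"hand": 40, "x": 0, "y": 0, "z": 0, "ax": 0, "ay": 0, "az": 0},
  {"hand": 50, "x": 0, "y": 0, "z": 0.001, "ax": 0, "ay": 0, "az": 0},
  {"hand": 58, "x": 0, "y": 0, "z": 0.002, "ax": 0, "ay": 0, "az": 0},
  {"hand": 66, "x": 0, "y": 0, "z": 0.002, "ax": 0, "ay": 0, "az": 0},
  {"hand": 100, "x": 0, "y": 0, "z": 0.002, "ax": 0, "ay": 0, "az": 0},
  {"hand": 100, "x": 0, "y": 0, "z": 0.002, "ax": 0, "ay": 0, "az": 0},
  {"hand": 100, "x": 0, "y": 0, "z": 0.002, "ax": 0, "ay": 0, "az": 0},
])

```text
t: 9.88
tool_pos: [0.5548, -0.1167, 0.3691]
orientation: [1.949, 2.463, 0.0]
force: [0.4, 0.4, 0.2]
opening: 0.0869
gripper_force: 0.0
```

Request:
carry_out([
  {"hand": 100, "x": 0, "y": 0, "z": -0.01, "ax": 0, "ay": 0, "az": 0},
  {"hand": 100, "x": 0, "y": 0, "z": -0.04, "ax": 0, "ay": 0, "az": 0},
  {"hand": 100, "x": 0, "y": 0, "z": -0.08, "ax": 0, "ay": 0, "az": 0},
  {"hand": 100, "x": 0, "y": 0, "z": -0.12, "ax": 0, "ay": 0, "az": 0},
  {"hand": 100, "x": 0, "y": 0, "z": -0.13, "ax": 0, "ay": 0, "az": 0},
  {"hand": 100, "x": 0, "y": 0, "z": -0.13, "ax": 0, "ay": 0, "az": 0},
])

```text
t: 10.62
tool_pos: [0.5549, -0.1167, 0.4996]
orientation: [1.949, 2.463, 0.001]
force: [-0.2, -0.3, -0.3]
opening: 0.0932
gripper_force: 0.0
```

```bash
python3 - <<'E'
from h import *
th=np.radians(13.3);ex=np.array([np.cos(th),np.sin(th)]);ey=np.array([-np.sin(th),np.cos(th)]);re=np.array([.5453,-.0780])
c=[]
for n in('wrist','side','scene'):
    im,d,W=cloud(n);X=(W[...,:2]-re)@ex;Y=(W[...,:2]-re)@ey;Z=W[...,2]
    for lo,hi in((.07,.086),(.10,.125),(.125,.15),(.17,.185),(.195,.215)):
        m=(abs(X)<.05)&(abs(Y+.04)<.03)&(Z>lo)&(Z<hi)
        if m.sum()>5: print(n,lo,m.sum(),'X',np.percentile(X[m],[2,98]).round(4),'Y',np.percentile(Y[m],[2,50,98]).round(4),'zmax',Z[m].max().round(4))
    if n=='wrist':
        V=im.max(2);t=(abs(Z-.09)<.006)&(abs(Y+.01)<.008)&(abs(X)<.025);print('dark X',np.percentile(X[t&(V<115)],[5,95]),'pale',np.percentile(X[t&(V>130)],[5,95]))
    c.append(im)
a=cv2.resize(c[2][80:230,220:370],(400,400));b=cv2.resize(c[1][170:340,200:370],(400,400))
cv2.imwrite('pics/s6.png',np.hstack([a,b]))
E
```

```text
wrist 0.07 34 X [-0.0196  0.0169] Y [-0.0324 -0.0313 -0.0302] zmax 0.0846
wrist 0.1 133 X [-0.0193  0.0172] Y [-0.0389 -0.0305 -0.0276] zmax 0.1249
wrist 0.125 520 X [-0.0129  0.0106] Y [-0.0536 -0.0404 -0.0285] zmax 0.1499
wrist 0.17 224 X [-0.0217  0.0206] Y [-0.0502 -0.0367 -0.03  ] zmax 0.185
wrist 0.195 758 X [-0.0283  0.0268] Y [-0.0525 -0.0401 -0.0297] zmax 0.2088
dark X [0.00124055 0.00817064] pale [-1.93721065e-02  9.31840358e-05]
side 0.07 58 X [-0.0224  0.0158] Y [-0.0671 -0.0505 -0.0344] zmax 0.0855
side 0.1 107 X [-0.0211  0.0127] Y [-0.056  -0.0521 -0.0306] zmax 0.1248
side 0.125 125 X [-0.0171  0.0112] Y [-0.0571 -0.0519 -0.0302] zmax 0.1497
side 0.17 63 X [-0.0265  0.0186] Y [-0.0567 -0.0512 -0.034 ] zmax 0.1846
side 0.195 104 X [-0.0306  0.0232] Y [-0.0554 -0.0484 -0.032 ] zmax 0.2095
scene 0.07 112 X [0.0055 0.0205] Y [-0.0676 -0.0351 -0.0112] zmax 0.0857
scene 0.1 108 X [-0.0137  0.0187] Y [-0.0537 -0.0388 -0.0308] zmax 0.125
scene 0.125 100 X [-0.0137  0.0167] Y [-0.0536 -0.0369 -0.03  ] zmax 0.1499
scene 0.17 75 X [-0.0192  0.0251] Y [-0.0524 -0.0392 -0.0313] zmax 0.1849
scene 0.195 108 X [-0.0251  0.029 ] Y [-0.0535 -0.0424 -0.0315] zmax 0.2084
```

View pics/s6.png

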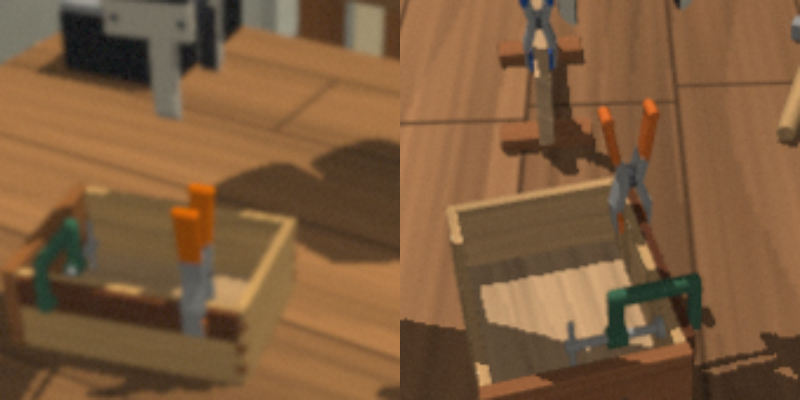

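The clamp stands upright on side and runner at (195,270), 40 mm from the loose end, tips about 27 mm below the rim. The runner is tight against the side and the gripper is clear, so I'm handing in.

```bash
python3 -c "
from plant import robot
print(robot.close_job())"
```

```text
the job is handed in; nothing more can be done
None
```

The orange clamp now grips the drawer side and runner upright, about 40 mm from the loose end, with the runner pulled tight against the drawer; the job is handed in, but no verdict was returned.

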